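# Try the findings case, free its bolt if it is caught, and hold the lid up

## Robot

A 6-joint arm with a two-finger parallel gripper is mounted at the origin on a cart in front of the work surface, level with it; the furniture and walls round the work are solid. World frame = base frame: x ahead of the robot, y to its left, z up, the work surface at z = 0. Lengths are in m, angles in rad, forces in N, time in s.
With the tool pointing down it reaches from about 0.225 to 0.875 m from the base axis. Payload 3.4 kg.
Tool frame: the origin (TCP) lies where the fingers leave the gripper's body, on its centre line; the fingertips stand 73 mm ahead of it and the grasp point (between the pads) lies 54 mm ahead of it; x points along the fingers, y is the direction in which the jaws open and shut, and the axes are right-handed (so a half turn about x gives the same grasp; the last joint's range is limited). The gripper opens to 85 mm and grips with 20 to 120 N. Pads are 22 mm wide; open, the fingers measure 114 mm over their backs; the gripper's body (76 mm by 85 mm) begins 54 mm behind the grasp point. The pads swing forward as they close: fully open they stand 13 mm farther back than shut.
Start: joints at [-0.121, 0.276, 1.505, -0, 1.361, -0.121], TCP at [0.575, -0, 0.304] pointing down, gripper open.
Joint ranges: [-2.89, 2.89], [-0.75, 2.08], [0.22, 2.7], [-1.18, 4.32], [0.11, 2.71], [-2.7, 2.7]. Speed limits (rad/s): [2.57, 2.57, 3.14, 3.14, 3.14, 3.14].

## Interface

Orientations are given as a unit quaternion [w, x, y, z].
In Python, from rig import manip gives the robot as it stands.
- The arm moves only by the tool play_rows, never from a script. Its argument "steps" is a list of rows, each a list of 5 numbers: the closure, from 0 (fully open) to 1 (shut), then the shift along the tool's x, y, z as a fraction of full scale, then the turn about the tool's x as a fraction of full scale. In form: [[grip, tx, ty, tz, twist], ...]. A call has 1 to 20 rows; each row shifts and turns the commanded pose from where the row before left it, along the tool's axes as they then stand; what a row does not reach is not made up. Full scale, the value 1, is 0.03 m for a shift and 6 degrees for a turn. A row lasts 1/10 s, in which the tool goes at most 50 mm and 8.59 degrees, less where a joint would pass 70% of its speed; a pose out of reach is approached as far as the arm can. A call with a number of a shift or a turn outside -1 to 1 is refused whole. A call with a gripper value outside its range is refused whole. The fingers move at their own pace and stop on an object; "newtons" is the grip in N (left out, the last holds). Time passes only in rows, so rows that do not move let the fingers close. It gives the time, the measured TCP pose, the force and the opening at its end, in the units of the state.
- manip.get_state(): the state, without advancing time (a new reading comes with each control period).
- manip.get_image(name): name is "scene" or "top" or "wrist"; returns (picture, depth): 480x640x3 uint8, red, green, blue; 480x640 float32, m along the optical axis (not along the pixel's ray), 0 where there is no reading.
- manip.camera_model(name): a dict with "mtx" (3x3 intrinsics, pixels), "k1" (the pictures are not rectified: a ray, as slopes to the right and down, at radius r is drawn at 1 + k1 r^2 times it, then the intrinsics apply), "R" (3x3) and "t" (3): a world point X has camera coordinates R X + t. Camera axes: x right, y down, z forward; pixel columns grow to the right and rows downward; lengths in m; the calibration is good to about 2 mm. A picture is of the moment at which its call begins: read the wrist's pose just before it. camera_model takes no time and is no camera call; for the wrist camera it gives the pose at the moment of the call.
- manip.sign_off(): hands the job in, once; it reports no verdict.
Trained networks look in the newest picture that a camera, given by its name, has taken for a name from the list of things; names that differ only in an ending like _2 or _b are one class to them, and where a whole thing is asked for, a point or a joint stands for the part that bears it (a point fixed in the world has none). Each returns a list of dicts, best first, with "conf" (0 to 1); they miss things now and then, are a little off and sometimes report something else, mostly with a low value. They report only what shows in the picture. A call takes as long as a camera call.
- manip.regions_of(camera, query): "mask" (480x640 bool, what is visible of it).
- manip.mark_of(camera, query): "location" ([x, y, z] in m, in the coordinates of the camera as it stood for that picture, good to about 4 mm: a listed point, or the origin of a listed thing).
The state is a dict: "clock": time; "qpos": joint angles; "qd": joint speeds; "effort": joint torques, N m; "position": TCP position; "ee_rot": TCP orientation; "contact_force": force on the tool from outside, world axes, zero at the start; "moment": the same for the moment, N m; "width": finger opening in m.
Only numpy, scipy, OpenCV 4.12 (cv2) and the standard library are available. Lean on these libraries where they do the work, as an engineer would, in place of code of your own. Each camera call takes 0.05 s, during which the arm holds its last target.

## Task

Take the wooden findings case's lid by its bow handle and give it a tug to find out whether it is caught, leaving the barrel bolt alone until you have tried. If it lifts, carry on; if it is caught, do not force it: let it down, draw the bolt all the way back and lift again. Finish holding the lid by the handle, steady, about two thirds of the way to upright (it springs shut if let go) so that I can reach in with both hands, and leave the tools around it where they lie.

Things in the scene. Friction and masses are not known exactly. Their poses are not given: they have to be found in the camera images.
- case: the findings case: wooden box 165 deep (x) x 330 wide (y) x 100 mm high, bolted to the bench, with a lidded bay at its left (+y) end and a fixed deck at its right (-y) end, deck and shut lid both with their top at z = 100 mm. Origin: centre of its underside; x points from its front (the side with the bow handle) to its hinges, y along the front, z up. Its place and yaw on the bench vary.
- lid_angle (a joint): angle of the case's lid: 0 shut, growing as the front edge rises; the hinge stops at 1.35 rad (77 deg). The lid is a 158 x 206 x 12 mm wooden board, about 0.5 kg with its fittings, on spring hinges along its back edge, so it falls shut from any angle when let go (2 to 4 N lifts it at the handle). With the bolt under its keeper it has only about 0.045 rad (9 mm at the handle) of play before it stops dead.
- lid_hinge (a point): point on the hinge line, middle of the lid's width: 78 mm behind the case's origin, 100 mm up. The hinge axis is the case's y axis.
- lid: the lid with its bow handle and keeper. Origin on the hinge line, the same point as lid_hinge; x from the front edge to the hinge along the lid, z out of its top.
- pull_mid (a point): middle of the bow handle's grip bar: a round steel bar, 10 mm thick, its straight part 76 mm long along the case's y, 206 mm in front of the hinge line and 6 mm below it with the lid shut (z = 94 mm). A gap of 41 mm lies between the bar and the lid's front edge (36 mm at the two bent corners), open above and below; nothing but the bench is below the bar.
- bolt_draw (a joint): how far the barrel bolt on the deck is drawn, m: 0 = shot fully home (to the left, through the keeper on the lid), 0.032 = drawn right back. It catches the lid up to about 0.020; it may start anywhere from 0 to 0.030, so by eye it can be hard to tell. It slides along the case's -y (to the right) with some 2 to 3 N of friction and stays where it is left; it drags harder while the lid is being pulled up against it.
- bolt_knob (a point): centre of the grip of the bolt's upright knob: 14 mm thick, 21 mm tall grip, centred 42 mm above the deck (z = 142 mm), top 52 mm above the deck. The bolt's rod and two straps below it reach 20 mm above the deck. With the bolt shot home the knob stands 35 mm in front of and 74 mm to the right (-y) of the case's origin, and it moves to the right as it is drawn.
- hammer_ash: bystander, loose on the bench, to be left alone: hammer with ash handle, 112x263x28 mm; origin at the centre of its underside
- shoe_brush: bystander, loose on the bench, to be left alone: wooden shoe brush, 52x150x44 mm; origin at the centre of its underside
- tack_tin: bystander, loose on the bench, to be left alone: flat hinged tin of tacks, 70x102x39 mm; origin at the centre of its underside
- spatula_1: bystander, loose on the bench, to be left alone: small wooden spatula, 15x75x9 mm; origin at the centre of its underside
- heel_a: bystander, loose on the bench, to be left alone: dark heel block, 60x58x22 mm; origin at the centre of its underside
- pencil_a: bystander, loose on the bench, to be left alone: pencil, 7x136x7 mm; origin at the centre of its underside
- pincers_black: bystander, loose on the bench, to be left alone: pincers with black grips, 86x178x16 mm; origin at the centre of its underside

How it is judged:
On the way, in this order (a step that is already met when the one before it is completed fails the run):
1. the lid is tugged up by its handle to the end of its play or beyond, the bolt still untouched (value of joint lid_angle above 0.018 rad and distance of bolt_knob from where it was at the start of the episode below 0.004 m and contact force between the fingers and lid above 0.5 N and distance between the grasp point and pull_mid below 0.07 m), for 0.2 s.
2. the lid is raised past 0.9 rad by its handle (value of joint lid_angle above 0.9 rad and contact force between the fingers and lid above 0.5 N and distance between the grasp point and pull_mid below 0.07 m), for 0.2 s.
At the end, for the whole second after the job is handed in: the fingers hold the lid's bow handle (more than 0.5 N of contact, grasp point within 70 mm of the grip bar's middle) with the lid still (under 0.1 rad/s) at more than 0.9 rad (52 deg); the bolt is either untouched (within 4 mm of where it began, the lid having been free) or drawn more than 26 mm (all of step 2 and velocity of joint lid_angle between -0.1 and 0.1 rad/s and (distance of bolt_knob from where it was at the start of the episode below 0.004 m or value of joint bolt_draw above 0.026 m)); the arm keeps its last pose, push and grip.
It fails at once if the lid is forced past the bolt while it is shot (value of joint lid_angle above 0.12 rad and value of joint bolt_draw below 0.016 m).
It fails at once if a bystander is shifted by more than 30 mm (distance of any of hammer_ash, shoe_brush, tack_tin, spatula_1, heel_a, pencil_a, pincers_black from where it was at the start of the episode above 0.03 m).
It also fails if it takes over 56 s, if anything falls off the work surface, if the arm or the gripper's body presses on something with over 40 N, if the wrist force passes 120 N, or if a joint passes its speed limit or range.

## Working session

There is one attempt and no reset: what is moved stays moved. The work goes in short steps, Python scripts to look and compute and a tool call to move; the robot and the scene stay as the last step left them, time stands still between calls to the robot, and variables do not carry over. Pictures are saved under pics/ and viewed, and the job is handed in when it is done.

Besides the shell and the picture viewer there is one more tool, called as name(argument=value, ...) on one line, values as JSON. play_rows: Moves the arm, as the interface text tells. Its arguments: {"type":"object","properties":{"steps":{"type":"array","items":{"type":"array","items":{"type":"number"}}},"newtons":{"type":"number"}},"required":["steps"]}

```bash
ls; mkdir -p pics; cat > h.py <<'E'
import numpy as np, cv2
from rig import manip
np.set_printoptions(precision=4,suppress=True)
def save(cam,fn):
    im,d=manip.get_image(cam); cv2.imwrite(fn,im[:,:,::-1]); return im,d
def toworld(cam,p):
    m=manip.camera_model(cam); R=np.array(m["R"]);t=np.array(m["t"]); return R.T@(np.array(p)-t)
def pix2world(cam,u,v,z=None,d=None):
    m=manip.camera_model(cam);K=np.array(m["mtx"]);R=np.array(m["R"]);t=np.array(m["t"])
    a=np.array([(u-K[0,2])/K[0,0],(v-K[1,2])/K[1,1]]);s=a.copy()
    for _ in range(20): s=a/(1+m["k1"]*(s@s))
    ray=np.array([s[0],s[1],1.])
    if d is not None: return R.T@(ray*d-t)
    c=-R.T@t; r=R.T@ray; return c+r*(z-c[2])/r[2]
def w2pix(cam,X):
    m=manip.camera_model(cam);K=np.array(m["mtx"]);c=np.array(m["R"])@X+np.array(m["t"])
    s=c[:2]/c[2]; s=s*(1+m["k1"]*(s@s)); return K[0,0]*s[0]+K[0,2],K[1,1]*s[1]+K[1,2]
E
python3 - <<'E'
from h import *
print(manip.get_state())
for c in ("scene","top","wrist"):
    save(c,f"pics/{c}0.png")
    for q in ("pull_mid","bolt_knob","lid_hinge","case","lid"):
        r=manip.mark_of(c,q)
        for x in r[:2]: print(c,q,round(x["conf"],2),toworld(c,x["location"]))
print(manip.get_state()["clock"])
E
```

```text
pics
{'clock': 0.0, 'qpos': array([-0.121 ,  0.2766,  1.5061,  0.    ,  1.3607, -0.121 ]), 'qd': array([ 0.0001, -0.0007,  0.0002,  0.0006, -0.0006,  0.0011]), 'effort': array([  0.0006, -41.6768, -24.5809,  -0.0002,   0.0111,   0.    ]), 'position': array([0.5746, 0.0001, 0.303 ]), 'ee_rot': array([ 0.4995,  0.4996,  0.5005, -0.5004]), 'contact_force': array([ 0.0565,  0.1636, -0.2543]), 'moment': array([-0.0141, -0.0102,  0.0502]), 'width': 0.0852944223339744}
scene pull_mid 0.65 [0.4671 0.0485 0.0951]
scene bolt_knob 0.62 [ 0.5848 -0.0826  0.1407]
scene lid_hinge 0.92 [0.6732 0.0824 0.1028]
scene case 0.83 [ 0.6056  0.0094 -0.0002]
scene case 0.64 [0.5316 0.288  0.002 ]
scene lid 0.76 [0.6723 0.0772 0.1016]
scene lid 0.6 [ 0.6062  0.0115 -0.    ]
top pull_mid 0.85 [0.4678 0.0431 0.0927]
top bolt_knob 0.67 [ 0.5832 -0.0821  0.1472]
top bolt_knob 0.51 [ 0.5127 -0.3454  0.0011]
wrist pull_mid 0.57 [0.4688 0.0486 0.0926]
wrist bolt_knob 0.68 [ 0.5824 -0.0793  0.1423]
wrist lid_hinge 0.57 [0.6742 0.0806 0.0982]
wrist case 0.7 [0.6028 0.0052 0.0039]
wrist lid 0.83 [0.669  0.0789 0.1023]
0.9
```

View pics/scene0.png

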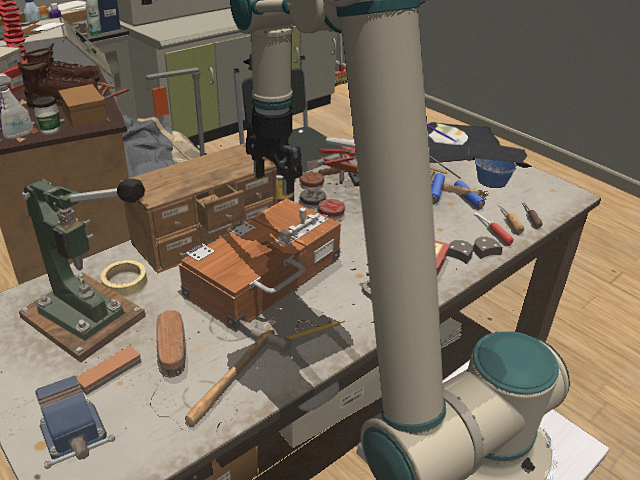

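View pics/top0.png

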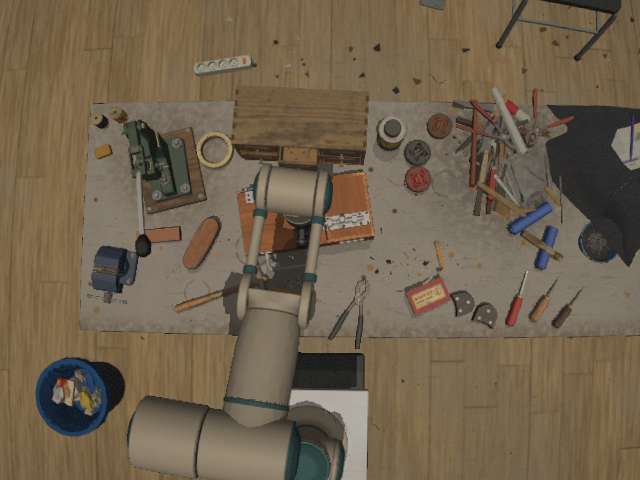

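View pics/wrist0.png

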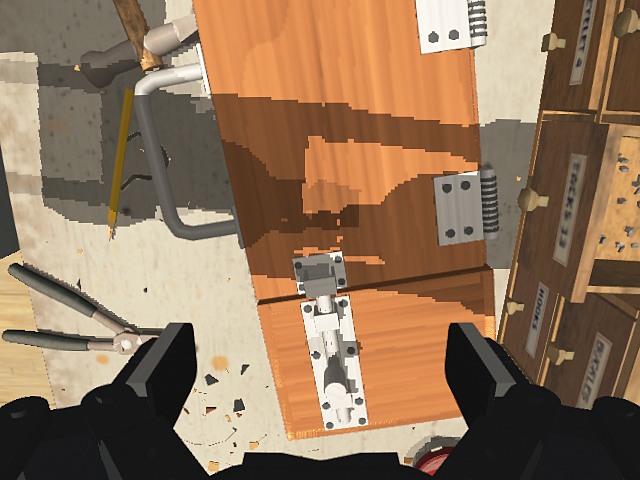

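The wrist view shows the bow bar running from about (143,95) to (175,228), the knob near (338,380), and a pencil and pincers lying clear of the bar to its left. I'll work out the yaw and the tool axes next.

```bash
cat > crop.py <<'E'
E
python3 - <<'E'
from h import *
from scipy.spatial.transform import Rotation as Ro
s=manip.get_state();q=s["ee_rot"];R=Ro.from_quat([q[1],q[2],q[3],q[0]]).as_matrix();print("tool axes cols\n",R)
im=cv2.imread("pics/wrist0.png")
for u,v in((143,100),(173,222),(158,160)): print("bar",pix2world("wrist",u,v,0.094))
for u,v in((258,303),(288,438)): print("front deck edge",pix2world("wrist",u,v,0.1))
for u,v in((258,303),(490,265)): print("split",pix2world("wrist",u,v,0.1))
cv2.imwrite("pics/c1.png",cv2.resize(im[40:260,80:300],None,fx=2.6,fy=2.6))
cv2.imwrite("pics/c2.png",cv2.resize(im[230:440,240:440],None,fx=2.8,fy=2.8))
im,d=manip.get_image("wrist")
for v in range(100,225,15):
    row=d[v,110:215]; h=[]
    for u in range(110,215):
        p=pix2world("wrist",u,v,d=d[v,u])
        if .08<p[2]<.11:h.append(p)
    if h: h=np.array(h);print(v,len(h),h.min(0),h.max(0),h.mean(0))
E
```

```text
tool axes cols
 [[ 0.0001  1.      0.0001]
 [ 0.      0.0001 -1.    ]
 [-1.      0.0001 -0.    ]]
bar [0.4638 0.0866 0.094 ]
bar [0.4758 0.0079 0.094 ]
bar [0.4698 0.0492 0.094 ]
front deck edge [ 0.5315 -0.0484  0.1   ]
front deck edge [ 0.5493 -0.1637  0.1   ]
split [ 0.5315 -0.0484  0.1   ]
split [ 0.6901 -0.0209  0.1   ]
100 19 [0.4588 0.0856 0.0924] [0.5102 0.0867 0.1001] [0.469  0.0865 0.097 ]
115 17 [0.4587 0.0774 0.0917] [0.4684 0.0776 0.0989] [0.4646 0.0775 0.0968]
130 17 [0.4606 0.0681 0.0926] [0.4698 0.0684 0.0989] [0.4663 0.0683 0.0969]
145 16 [0.4624 0.0587 0.0934] [0.4713 0.0591 0.0987] [0.4677 0.059  0.0971]
160 16 [0.4642 0.0492 0.0943] [0.4732 0.0498 0.0994] [0.4694 0.0495 0.0971]
175 17 [0.4641 0.0394 0.0934] [0.4752 0.0403 0.0999] [0.4706 0.0399 0.0968]
190 15 [0.4678 0.0296 0.094 ] [0.4765 0.0304 0.0988] [0.4725 0.0301 0.0968]
205 15 [0.4691 0.0195 0.0937] [0.4775 0.0206 0.0993] [0.474  0.0201 0.097 ]
220 16 [0.4709 0.0092 0.0937] [0.4806 0.0104 0.0986] [0.476  0.01   0.0969]
```

View pics/c2.png

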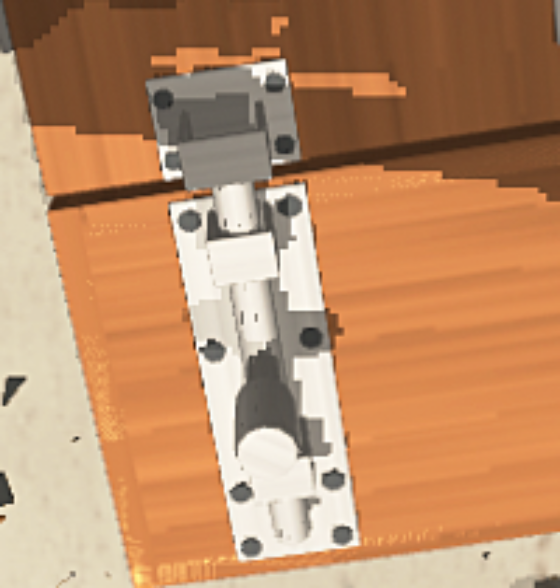

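play_rows(steps=[[0.55,0,-0.88,-0.4,0],[0.55,0,-0.88,-0.4,0],[0.55,0,-0.88,-0.4,0],[0.55,0,-0.88,-0.4,0],[0.55,0.6,0,0,-0.8],[0.55,0.6,0,0,-0.75],[0.55,0.6,0,0,0],[0.55,0,0,0,0],[0.55,0,0,0,0]], newtons=40)

```text
clock: 1.85
position: [0.4696, 0.048, 0.2502]
ee_rot: [0.539, 0.458, 0.539, -0.458]
contact_force: [-0.6, 0.4, 0.7]
width: 0.0381
```

```bash
python3 - <<'E'
from h import *
from scipy.spatial.transform import Rotation as Ro
s=manip.get_state();q=s["ee_rot"];R=Ro.from_quat([q[1],q[2],q[3],q[0]]).as_matrix();print(s["position"],"\n",R,s["width"],s["clock"],s["contact_force"])
im,d=save("wrist","pics/w1.png")
for q in("pull_mid","bolt_knob"):
  for x in manip.mark_of("wrist",q)[:2]: print(q,round(x["conf"],2),toworld("wrist",x["location"]))
E
```

```text
[0.4696 0.048  0.2502] 
 [[ 0.      0.9869  0.1615]
 [ 0.      0.1615 -0.9869]
 [-1.      0.     -0.    ]] 0.03812605969996676 1.85 [-0.5949  0.418   0.7194]
pull_mid 0.57 [0.4689 0.0454 0.0977]
```

View pics/w1.png

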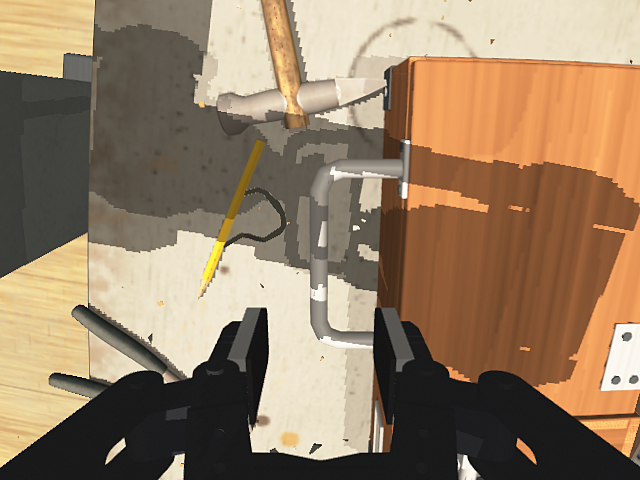

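The bar is parallel to the pads and centred between them, at u of about 320. I'll descend, close, and check the hold.

play_rows(steps=[[0.55,0.86,0,0,0],[0.55,0.86,0,0,0],[0.55,0.86,0,0,0],[0.55,0.86,0,0,0],[0.55,0,0,0,0],[1,0,0,0,0],[1,0,0,0,0],[1,0,0,0,0],[1,0,0,0,0],[1,0,0,0,0]], newtons=40)

```text
clock: 3.0
position: [0.4684, 0.0476, 0.1475]
ee_rot: [0.539, 0.457, 0.539, -0.458]
contact_force: [-4.3, -2.2, 1.3]
width: 0.0086
```

play_rows(steps=[[1,-0.1,0,0,0],[1,-0.1,0,0,0],[1,0,0,0,0],[1,0,0,0,0]])

```text
clock: 3.4
position: [0.4683, 0.0476, 0.1527]
ee_rot: [0.539, 0.457, 0.539, -0.458]
contact_force: [-4.9, -2.9, -3.1]
width: 0.0082
```

play_rows(steps=[[1,-0.1,0,0,0],[1,0,0,0,0],[1,0,0,0,0],[1,0,0,0,0]])

```text
clock: 3.8
position: [0.4683, 0.0476, 0.1557]
ee_rot: [0.539, 0.457, 0.539, -0.458]
contact_force: [-5.0, -3.3, -2.6]
width: 0.0084
```

```bash
python3 - <<'E'
from h import *
s=manip.get_state();print(s["position"],s["width"],s["clock"],s["contact_force"])
save("wrist","pics/w2.png")
E
```

```text
[0.4683 0.0476 0.1557] 0.008369530261058926 3.8 [-4.9883 -3.2778 -2.6206]
```

View pics/w2.png

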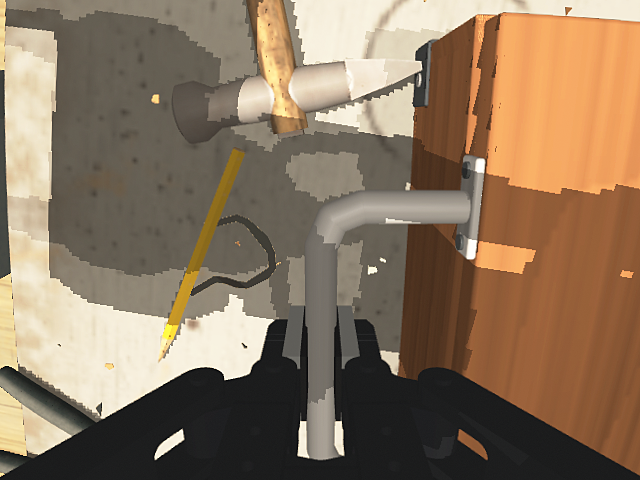

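The pads hold the bar and the lid has risen about 8 mm at roughly 4 N. I'll tug on in millimetre steps and watch the force.

play_rows(steps=[[1,-0.06,0,0,0],[1,0,0,0,0],[1,0,0,0,0]])

```text
clock: 4.15
position: [0.4683, 0.0476, 0.1574]
ee_rot: [0.538, 0.457, 0.539, -0.459]
contact_force: [-4.9, -4.1, -4.1]
width: 0.0086
```

play_rows(steps=[[1,-0.06,0,0,0],[1,0,0,0,0],[1,0,0,0,0]])

```text
clock: 4.45
position: [0.4683, 0.0476, 0.1588]
ee_rot: [0.538, 0.457, 0.54, -0.459]
contact_force: [-4.2, -3.7, -6.8]
width: 0.0081
```

play_rows(steps=[[1,-0.06,0,0,0],[1,0,0,0,0],[1,0,0,0,0]])

```text
clock: 4.75
position: [0.4683, 0.0477, 0.1602]
ee_rot: [0.538, 0.457, 0.54, -0.459]
contact_force: [-3.2, -4.7, -12.5]
width: 0.0086
```

play_rows(steps=[[1,-0.06,0,0,0],[1,0,0,0,0],[1,0,0,0,0]])

```text
clock: 5.05
position: [0.4684, 0.0477, 0.1615]
ee_rot: [0.538, 0.457, 0.54, -0.459]
contact_force: [-2.0, -4.9, -18.0]
width: 0.0085
```

It's caught: the force climbs from 4 to 18 N over about 4 mm. I'll let the lid down, release it and rise clear.

play_rows(steps=[[1,0.18,0,0,0],[1,0.18,0,0,0],[1,0.18,0,0,0],[1,0,0,0,0],[0.55,0,0,0,0],[0.55,0,0,0,0],[0.55,0,0,0,0],[0.55,0,0,0,0],[0.55,-0.87,0,0,0],[0.55,-0.87,0,0,0],[0.55,-0.87,0,0,0],[0.55,-0.87,0,0,0],[0.55,0,0,0,0]])

```text
clock: 6.35
position: [0.4719, 0.0481, 0.2549]
ee_rot: [0.541, 0.46, 0.536, -0.456]
contact_force: [-0.4, -0.1, 0.2]
width: 0.0382
```

```bash
python3 - <<'E'
from h import *
from scipy.spatial.transform import Rotation as Ro
s=manip.get_state();print(s["position"],s["width"],s["clock"],s["contact_force"])
q=s["ee_rot"];R=Ro.from_quat([q[1],q[2],q[3],q[0]]).as_matrix()
p=[]
for c in("scene","wrist"):
  save(c,f"pics/{c}3.png")
  for x in manip.mark_of(c,"bolt_knob")[:2]:
    print(c,round(x["conf"],2),toworld(c,x["location"]))
k=np.array([0.583,-0.081,0.142])
print("tool-frame shift to knob grasp", R.T@(k-s["position"])-[.054,0,0])
E
```

```text
[0.4719 0.0481 0.2549] 0.03822917311465296 6.35 [-0.3913 -0.0749  0.1802]
scene 0.27 [ 0.4021  0.0303 -0.0004]
tool-frame shift to knob grasp [0.0599 0.0877 0.1452]
```

View pics/scene3.png

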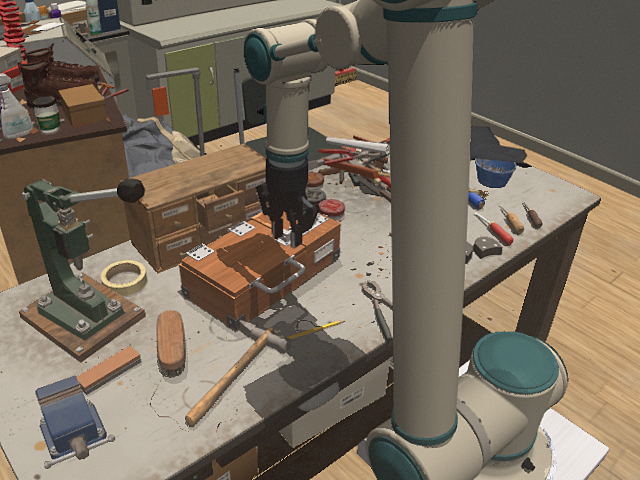

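play_rows(steps=[[0.55,0,0.58,0.97,0],[0.55,0,0.58,0.97,0],[0.55,0,0.58,0.97,0],[0.55,0,0.58,0.97,0],[0.55,0,0.58,0.97,0],[0.55,0,0,0,0],[0.55,0,0,0,0]])

```text
clock: 7.25
position: [0.5783, -0.0818, 0.2492]
ee_rot: [0.537, 0.458, 0.54, -0.459]
contact_force: [-0.5, -0.1, -0.1]
width: 0.0386
```

```bash
python3 - <<'E'
from h import *
from scipy.spatial.transform import Rotation as Ro
s=manip.get_state();print(s["position"],s["width"],s["clock"],s["contact_force"])
q=s["ee_rot"];R=Ro.from_quat([q[1],q[2],q[3],q[0]]).as_matrix();print(R)
for c in("wrist",):
  save(c,f"pics/{c}4.png")
  for x in manip.mark_of(c,"bolt_knob")[:2]:
    k=toworld(c,x["location"]);print(c,round(x["conf"],2),k,R.T@(k-s["position"])-[.054,0,0])
k=np.array([0.5835,-0.0813,0.142])
print("tool-frame shift to knob grasp", R.T@(k-s["position"])-[.054,0,0])
E
```

```text
[ 0.5783 -0.0818  0.2492] 0.03858741889041444 7.25 [-0.4556 -0.0538 -0.0759]
[[-0.0037  0.9871  0.1603]
 [ 0.0015  0.1604 -0.9871]
 [-1.     -0.0034 -0.0021]]
wrist 0.9 [ 0.5833 -0.0787  0.1449] [ 0.0503  0.0058 -0.002 ]
wrist 0.58 [0.4021 0.0334 0.0039] [ 0.1922 -0.1546 -0.1414]
tool-frame shift to knob grasp [0.0532 0.0056 0.0006]
```

View pics/wrist4.png

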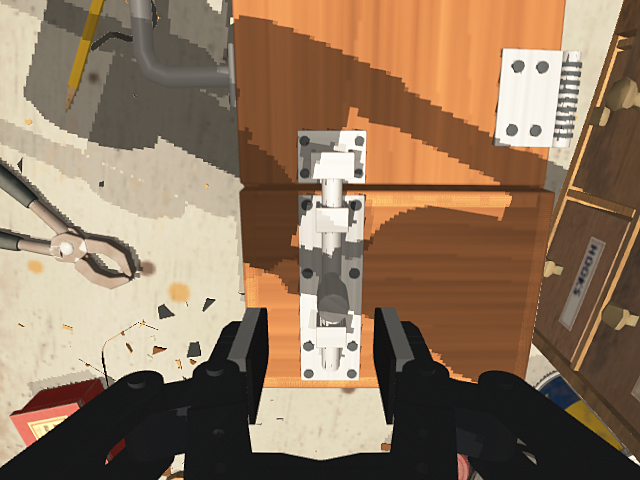

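play_rows(steps=[[0.55,0,0.19,0,0],[0.55,0.56,0,0,0],[0.55,0.56,0,0,0],[0.55,0.54,0,0,0],[0.55,0,0,0,0],[1,0,0,0,0],[1,0,0,0,0],[1,0,0,0,0],[1,0,0,0,0],[1,0,0,0,0]], newtons=40)

```text
clock: 8.35
position: [0.5834, -0.0805, 0.2024]
ee_rot: [0.539, 0.458, 0.539, -0.458]
contact_force: [-5.6, 0.5, 4.4]
width: 0.0123
```

play_rows(steps=[[1,0,0,0.15,0],[1,0,0,0.15,0],[1,0,0,0.15,0],[1,0,0,0,0],[1,0,0,0,0]])

```text
clock: 8.85
position: [0.5857, -0.0942, 0.2024]
ee_rot: [0.539, 0.457, 0.539, -0.458]
contact_force: [-5.7, -0.2, 5.4]
width: 0.0122
```

play_rows(steps=[[1,0,0,0.1,0],[1,0,0,0.1,0],[1,0,0,0,0],[1,0,0,0,0]])

```text
clock: 9.25
position: [0.5863, -0.0978, 0.2023]
ee_rot: [0.537, 0.459, 0.54, -0.457]
contact_force: [-5.8, 5.9, 6.5]
width: 0.0124
```

```bash
python3 - <<'E'
from h import *
s=manip.get_state();print(s["position"],s["width"],s["clock"],s["contact_force"])
save("wrist","pics/w5.png")
E
```

```text
[ 0.5863 -0.0978  0.2023] 0.012382061795067812 9.25 [-5.8106  5.9268  6.484 ]
```

View pics/w5.png

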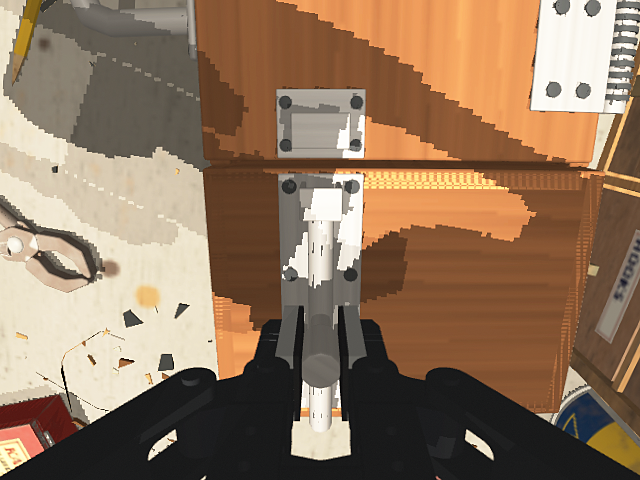

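The rod has cleared the keeper and the pull force is rising. I'll go a little further to confirm the stop.

play_rows(steps=[[1,0,0,0.1,0],[1,0,0,0.1,0],[1,0,0,0,0],[1,0,0,0,0]])

```text
clock: 9.7
position: [0.5864, -0.0989, 0.2023]
ee_rot: [0.534, 0.461, 0.543, -0.455]
contact_force: [-6.1, 17.5, 9.9]
width: 0.0123
```

play_rows(steps=[[0.55,0,0,0,0],[0.55,0,0,0,0],[0.55,0,0,0,0],[0.55,0,0,0,0],[0.55,-0.8,0,0,0],[0.55,-0.8,0,0,0],[0.55,-0.4,0,0,0],[0.55,0,0,0,0],[0.55,0,0,0,0]])

```text
clock: 10.6
position: [0.5883, -0.1059, 0.2607]
ee_rot: [0.539, 0.458, 0.539, -0.458]
contact_force: [-0.2, -0.2, -0.5]
width: 0.0384
```

```bash
python3 - <<'E'
from h import *
from scipy.spatial.transform import Rotation as Ro
s=manip.get_state();print(s["position"],s["width"],s["clock"],s["contact_force"])
q=s["ee_rot"];R=Ro.from_quat([q[1],q[2],q[3],q[0]]).as_matrix();print(R)
save("wrist","pics/w6.png")
for x in manip.mark_of("wrist","bolt_knob")[:1]: print(x["conf"],toworld("wrist",x["location"]))
print(R.T@(np.array([.469,.048,.148])-s["position"])/.03)
E
```

```text
[ 0.5883 -0.1059  0.2607] 0.038448409058417884 10.6 [-0.1759 -0.2108 -0.5401]
[[-0.0005  0.9869  0.1613]
 [ 0.0002  0.1613 -0.9869]
 [-1.     -0.0005 -0.0002]]
0.72 [ 0.5851 -0.0986  0.1416]
[ 3.761  -3.0944 -5.7027]
```

View pics/w6.png

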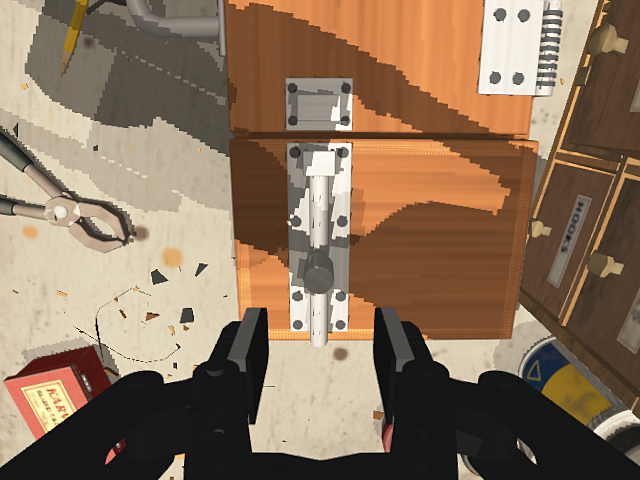

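The bolt is fully back: its tip sits at the strap, clear of the keeper. I'll go back to the handle.

play_rows(steps=[[0.55,0,-0.52,-0.95,0],[0.55,0,-0.52,-0.95,0],[0.55,0,-0.52,-0.95,0],[0.55,0,-0.52,-0.95,0],[0.55,0,-0.52,-0.95,0],[0.55,0,-0.51,-0.95,0],[0.55,0,0,0,0],[0.55,0,0,0,0],[0.55,0.5,0,0,0],[0.55,0,0,0,0]])

```text
clock: 11.7
position: [0.4685, 0.0472, 0.2446]
ee_rot: [0.538, 0.457, 0.54, -0.459]
contact_force: [0.2, 0.1, -0.3]
width: 0.0383
```

```bash
python3 - <<'E'
from h import *
s=manip.get_state();print(s["position"],s["width"],s["clock"],s["contact_force"])
save("wrist","pics/w7.png")
E
```

```text
[0.4685 0.0472 0.2446] 0.038342989329863866 11.7 [ 0.2399  0.1407 -0.3429]
```

View pics/w7.png

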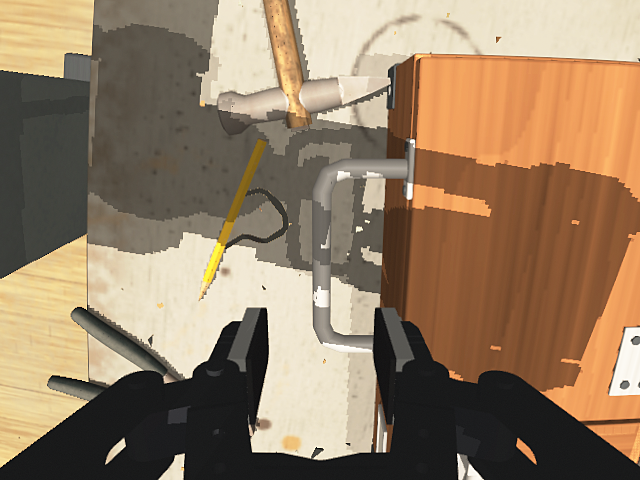

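play_rows(steps=[[0.55,0.82,0,0,0],[0.55,0.82,0,0,0],[0.55,0.82,0,0,0],[0.55,0.82,0,0,0],[0.55,0,0,0,0],[1,0,0,0,0],[1,0,0,0,0],[1,0,0,0,0],[1,0,0,0,0],[1,0,0,0,0]], newtons=40)

```text
clock: 12.75
position: [0.4684, 0.0474, 0.1485]
ee_rot: [0.539, 0.457, 0.539, -0.458]
contact_force: [-3.7, -4.1, 2.8]
width: 0.0086
```

```bash
python3 - <<'E'
import numpy as np
th=np.arange(0,1.06,.07)
x=-206*np.cos(th)-6*np.sin(th);z=206*np.sin(th)-6*np.cos(th)
for i in range(1,len(th)): print(round(th[i],2),"tx %.2f ty %.2f"%(-(z[i]-z[i-1])/30,(x[i]-x[i-1])/30), "dz %.0f dx %.0f"%(z[i]+6,x[i]+206))
E
```

```text
0.07 tx -0.48 ty 0.00 dz 14 dx 0
0.14 tx -0.48 ty 0.04 dz 29 dx 1
0.21 tx -0.48 ty 0.07 dz 43 dx 3
0.28 tx -0.47 ty 0.10 dz 57 dx 6
0.35 tx -0.46 ty 0.14 dz 71 dx 10
0.42 tx -0.45 ty 0.17 dz 85 dx 15
0.49 tx -0.44 ty 0.20 dz 98 dx 21
0.56 tx -0.42 ty 0.23 dz 110 dx 28
0.63 tx -0.41 ty 0.26 dz 123 dx 36
0.7 tx -0.39 ty 0.29 dz 134 dx 45
0.77 tx -0.37 ty 0.31 dz 145 dx 54
0.84 tx -0.34 ty 0.34 dz 155 dx 64
0.91 tx -0.32 ty 0.36 dz 165 dx 75
0.98 tx -0.29 ty 0.38 dz 174 dx 86
1.05 tx -0.27 ty 0.40 dz 182 dx 98
```

First a gentle rise to the 0.07 rad level, to see whether it's free.

play_rows(steps=[[1,-0.24,0,0,0],[1,-0.24,0,0,0],[1,0,0,0,0],[1,0,0,0,0]])

```text
clock: 13.15
position: [0.4683, 0.0474, 0.1627]
ee_rot: [0.539, 0.457, 0.539, -0.458]
contact_force: [-2.2, -4.4, -3.1]
width: 0.0081
```

play_rows(steps=[[1,-0.1,0,0,0],[1,0,0,0,0],[1,0,0,0,0]])

```text
clock: 13.45
position: [0.4684, 0.0475, 0.1655]
ee_rot: [0.539, 0.457, 0.539, -0.458]
contact_force: [-0.9, -4.9, -4.4]
width: 0.0084
```

It's free: about 4 N at 17 mm, past the earlier stop. I'll follow the arc.

play_rows(steps=[[1,-0.38,0.04,0,0],[1,-0.48,0.07,0,0],[1,-0.47,0.1,0,0],[1,-0.46,0.14,0,0],[1,-0.45,0.17,0,0],[1,-0.44,0.2,0,0],[1,0,0,0,0],[1,0,0,0,0]])

```text
clock: 14.25
position: [0.488, 0.0506, 0.2464]
ee_rot: [0.538, 0.456, 0.54, -0.459]
contact_force: [-6.8, -5.0, 0.6]
width: 0.0085
```

```bash
python3 - <<'E'
from h import *
s=manip.get_state();print(s["position"],s["width"],s["clock"],s["contact_force"])
save("wrist","pics/w8.png");save("scene","pics/s8.png")
E
```

```text
[0.488  0.0506 0.2464] 0.008473219113391006 14.25 [-6.8225 -4.9867  0.6139]
```

View pics/w8.png

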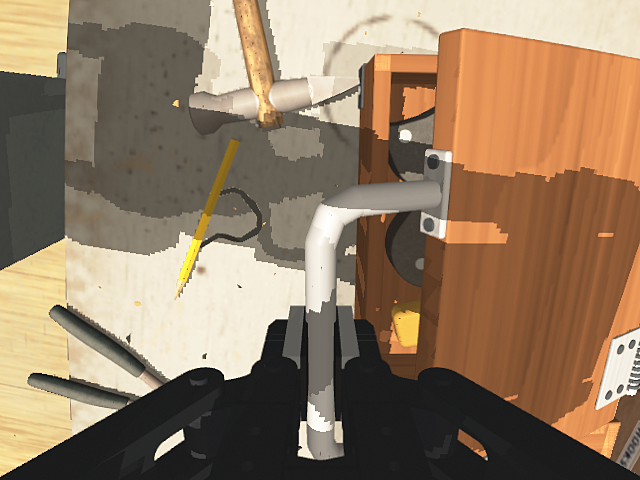

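View pics/s8.png

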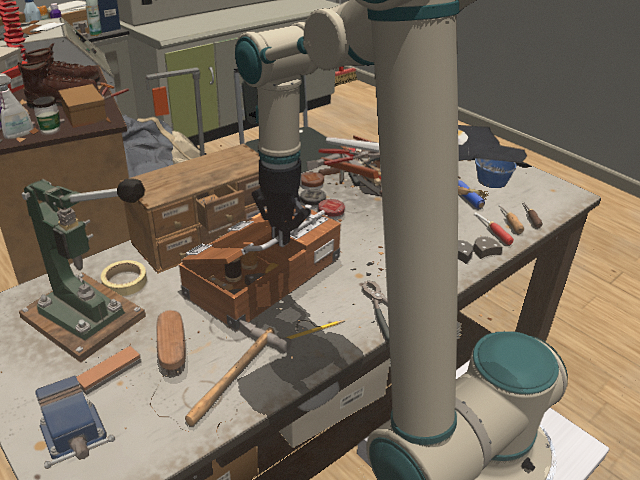

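The lid is opening, at roughly 0.5 rad, with the bar secure between the pads. I'll continue the arc.

play_rows(steps=[[1,-0.42,0.23,0,0],[1,-0.41,0.26,0,0],[1,-0.39,0.29,0,0],[1,-0.37,0.31,0,0],[1,0,0,0,0]])

```text
clock: 14.85
position: [0.5196, 0.0558, 0.2957]
ee_rot: [0.538, 0.455, 0.54, -0.46]
contact_force: [-12.7, -5.8, 6.4]
width: 0.0079
```

play_rows(steps=[[1,-0.34,0.34,0,0],[1,-0.32,0.36,0,0],[1,-0.29,0.38,0,0],[1,-0.27,0.4,0,0],[1,0,0,0,0],[1,0,0,0,0],[1,0,0,0,0]])

```text
clock: 15.55
position: [0.5626, 0.0628, 0.3343]
ee_rot: [0.538, 0.456, 0.539, -0.46]
contact_force: [-14.4, -5.2, 17.5]
width: 0.0081
```

```bash
python3 - <<'E'
from h import *
s=manip.get_state();print(s["position"],s["width"],s["clock"],s["contact_force"],s["moment"])
g=s["position"]-[0,0,.054]
d=(g-np.array([.672,.08,.1])); c=np.cos(.163);n=np.sin(.163)
x=c*d[0]+n*d[1]; print("rel",x,d[2],"angle",np.arctan2(d[2],-x)+.029,"r",np.hypot(x,d[2]))
save("wrist","pics/w9.png");save("scene","pics/s9.png")
for q in("pull_mid","lid_hinge","bolt_knob"):
  for cam in("wrist","scene"):
    for x in manip.mark_of(cam,q)[:1]: print(cam,q,x["conf"],toworld(cam,x["location"]))
E
```

```text
[0.5626 0.0628 0.3343] 0.008076982169474285 15.55 [-14.4091  -5.2305  17.517 ] [-0.989   2.3973  0.0362]
rel -0.11073346203731256 0.18033456744831075 angle 1.0491138894668228 r 0.2116186566244533
wrist pull_mid 0.69 [0.5612 0.0672 0.2739]
scene pull_mid 0.79 [0.5636 0.0628 0.2751]
wrist lid_hinge 0.63 [0.6691 0.0831 0.0985]
scene lid_hinge 0.94 [0.6751 0.0842 0.1035]
wrist bolt_knob 0.38 [ 0.5845 -0.0976  0.1455]
scene bolt_knob 0.47 [ 0.589  -0.0986  0.1429]
```

View pics/w9.png

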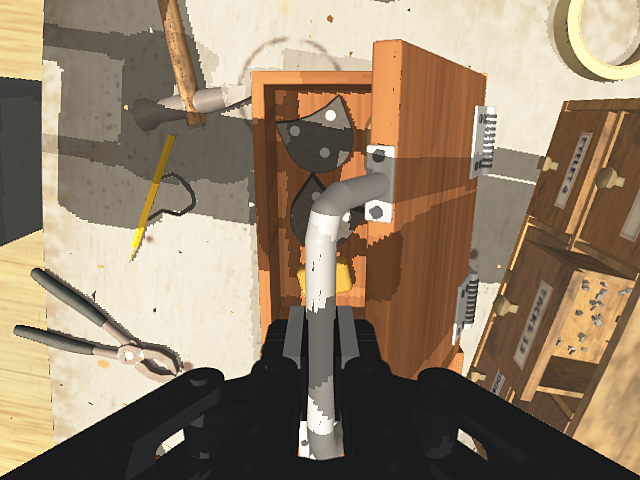

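View pics/s9.png

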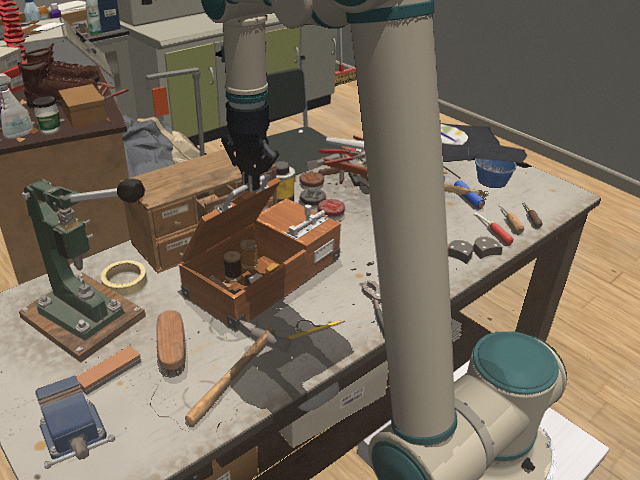

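The lid is at about 1.04 rad, but the arm is pressing inward along the lid at about 20 N. I'll ease it outward a few millimetres, then settle.

play_rows(steps=[[1,-0.1,-0.06,0,0],[1,0,0,0,0],[1,0,0,0,0],[1,0,0,0,0],[1,0,0,0,0],[1,0,0,0,0]])

```text
clock: 16.55
position: [0.5629, 0.0628, 0.3348]
ee_rot: [0.539, 0.457, 0.539, -0.459]
contact_force: [-6.2, -4.0, 5.3]
width: 0.008
```

```bash
python3 - <<'E'
from h import *
s=manip.get_state();print(s["position"],s["width"],s["clock"],s["contact_force"],s["qd"])
save("wrist","pics/w10.png")
for q in("pull_mid",):
  for cam in("wrist",):
    for x in manip.mark_of(cam,q)[:1]: print(cam,q,x["conf"],toworld(cam,x["location"]))
s=manip.get_state();print(s["position"],s["width"],s["clock"],s["contact_force"])
E
```

```text
[0.5629 0.0628 0.3348] 0.008004406167386815 16.55 [-6.1992 -4.0355  5.3156] [ 0.0002  0.0005  0.0001 -0.0018  0.0014  0.0007]
wrist pull_mid 0.64 [0.5626 0.0592 0.2756]
[0.5629 0.0628 0.3348] 0.008173449868215122 16.65 [-6.5049 -5.0321  4.6058]
```

View pics/w10.png

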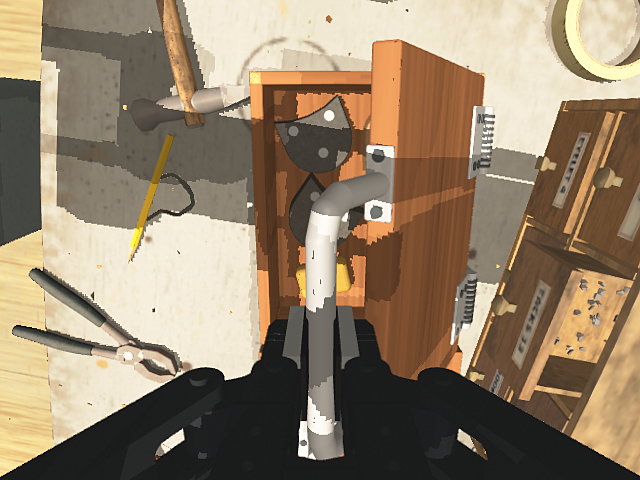

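The hold is steady with low forces, and the tools haven't moved. I'll hand it in.

```bash
python3 -c "
from rig import manip
print(manip.sign_off())"
```

```text
the job is handed in; nothing more can be done
None
```

The lid is open and held steady by its bow handle at about 1.04 rad (60°), two thirds of the way to upright. I handed the job in at about 16.7 s of the 56 s allowed; no verdict came back.

- **Tug:** I gripped the handle and pulled in small steps. The lid stopped dead after about 9–10 mm, with the force climbing from about 4 N to 18 N, so it was caught. I let it down and released it without forcing it; the bolt had not been touched.
- **Bolt:** I drew the knob to its stop, moving it about 18 mm. The picture afterwards showed the rod clear of the keeper. The estimated draw is 29–32 mm, and 26 mm was needed.
- **Lift:** The lid then came up freely at about 4 N, and I followed its arc up to about 1.04 rad.

**Last checks:**
- The bar was between the pads, with the arm still and about 9 N of residual force.
- The bolt knob was still where I left it.
- The hammer, pencil and pincers looked unmoved in the last wrist view. I judged that by eye and did not measure it.
- At the top of the arc the arm was pressing along the lid at about 20 N. I eased that off before handing in.
- The gripper read about 8 mm on the 10 mm bar throughout, and about 12 mm on the 14 mm knob. I took that as a reading offset, because the pictures showed both firmly held.

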